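# Shut the reflow oven's drawer on a board and start it

### The job

A populated circuit board lies in the tray of the bench reflow oven's open drawer. With the fingertips, push the drawer gently and fully shut, without touching the board, then press the large round start key on the oven's sloped control panel all the way down and let it come up again. Press none of the small keys, lift nothing, and leave everything else on the bench where it is.

Things in the scene. Friction and masses are not known exactly. Their poses are not given: they have to be found in the camera images.
- oven: White bench reflow oven, fixed, 320 wide (y), 300 deep (x), 170 high. Origin: centre of its underside; x points from front to back, z up. Front face: x = -150, the drawer in its lower part. Above it a control panel slopes from z 108 at the front edge up to z 170 at x -45 (31 degrees from level); behind that the top is flat.
- oven_drawer (a joint): Drawer opening, m: 0 = fully shut (hard stop), grows as it slides out along the oven's -x, at most 0.175. 1.2 kg; it stays where it is left and takes about 3 N of steady push; no catch or spring.
- drawer_handle (a point): Middle of the drawer's bar handle; moves with the drawer, has the oven's axes. Round bar, 10 diameter, 120 long along y on two end posts, centre line 72 above the bench and 27 in front of the drawer's steel front plate (300 wide, 12 to 100 above the bench, 18 thick, outside the oven's front face when shut). Bar or plate may be pushed.
- tray_mid (a point): Middle of the drawer's tray floor, 30 above the bench; it moves with the drawer and has the oven's axes. The tray inside is 174 deep and 254 wide with rims 19 high.
- board: Green circuit board with parts on it, 66 by 100 by 2, parts up to 10 high, 60 g, lying loose on the tray. Origin: centre of its underside; z up, x along its 66 side. Not to be touched.
- start_key (a joint): Travel of the large start key, in m: 0 = up, 0.005 = fully down. A spring pushes it back up; it takes about 1.5 N to begin and 4 N at the bottom.
- start_key_top (a point): Centre of the top of the large round start key (black, 30 diameter), at the right end of the sloped panel as one faces the oven. z points out of the panel (press along -z), x up the slope, y is the oven's y. The top stands 14 above the panel when up, in a collar 40 in diameter and 4 high.
- small_keys: Small black keys on the sloped panel, not to be pressed: a round one, 16 diameter, 8 high, 65 from the start key towards the oven's +y, and beyond it a row of four, 12 by 14, 6 high, below the display. Origin: middle of the panel's surface; z out of the panel, x up the slope.
- paste_jar: White jar with black lid, 48 diameter, 48 high, standing on the oven's flat top behind the panel. Origin: centre of its underside.
- flux_bottle: Clear bottle with white cap, 52 diameter, 105 high, standing on the bench just beyond one end of the open drawer's front plate (towards the oven's +y). Origin: centre of its underside.
- solder_reel: Reel of solder wire (black flanges, grey wire), 54 diameter, 37 high, standing on the oven's flat top behind the panel. Origin: centre of its underside.
- tweezers: Steel tweezers, 120 long, about 16 wide, 4 high, lying on the bench in front of the drawer. Origin: the middle of the underside; x along the length.
- multimeter: Red multimeter lying on the blue mat, 165 by 82 by 43 high. Origin: centre of its underside.
- phone: Black phone lying on the blue mat, 148 by 72 by 8. Origin: centre of its underside.
- screwdriver: Screwdriver with yellow handle, 150 long, lying on the bench. Origin: its middle, x along it.
- mouse: Black computer mouse, 105 by 60 by 33 high. Origin: centre of its underside.

How it is judged:
On the way, in this order (a step that is already met when the one before it is completed fails the run):
1. the drawer is fully shut (value of joint oven_drawer below 0.003 m), for 0.2 s.
2. the start key is pressed down (value of joint start_key above 0.0035 m), for 0.05 s.
At the end, for the whole second after the job is handed in: The drawer is shut to within 3 mm, the start key has been pressed (at least 3.5 mm of its 5 mm) after that and is up again, and the board lies flat and at rest on the tray, its centre within 55 mm of the tray's middle (value of joint oven_drawer below 0.003 m and value of joint start_key below 0.001 m and distance between board and tray_mid below 0.055 m and angle between board's own z axis and vertical below 0.1 rad and linear speed of board below 0.02 m/s); the robot touches nothing.
It fails at once if the start key was pressed while the drawer stood open (value of joint start_key above 0.002 m and value of joint oven_drawer above 0.006 m).
It fails at once if the drawer was slammed (faster than 0.4 m/s) (velocity of joint oven_drawer below -0.4 m/s).
It fails at once if a small key was pressed (more than 1.5 N) (contact force between any of the arm, the fingers and small_keys above 1.5 N).
It fails at once if the board was touched (more than 0.5 N) or lifted off the tray (contact force between any of the fingers, the arm and board above 0.5 N or z of board in the frame of tray_mid above 0.008 m).
It fails at once if something else on the bench was moved by more than 20 mm (distance of any of paste_jar, flux_bottle, solder_reel, tweezers, multimeter, phone, screwdriver, mouse from where it was at the start of the episode above 0.02 m).
It also fails if it takes over 48 s, if anything falls off the work surface, if the arm or the gripper's body presses on something with over 40 N, if the wrist force passes 120 N, or if a joint passes its speed limit or range.

### The arm

A 7-joint arm with a two-finger parallel gripper is mounted at the origin on the work surface. World frame = base frame: x ahead of the robot, y to its left, z up, the work surface at z = 0. Lengths are in m, angles in rad, forces in N, time in s.
With the tool pointing down it reaches from about 0.35 to 0.9 m from the base axis. Payload 19.9 kg.
Tool frame: the origin (TCP) lies midway between the tips of the shut fingers; the grasp point (between the pads) lies 19 mm behind it; z points along the fingers, y is the line along which they close (so a half turn about z gives the same grasp; the last joint's range is limited). The gripper opens to 85 mm and grips with 20 to 120 N. Pads are 22 mm wide; open, the fingers measure 114 mm over their backs; the gripper's body (76 mm by 85 mm) begins 54 mm behind the grasp point. The pads swing forward as they close: fully open they stand 13 mm farther back than shut.
Start: joints at [1.115, 0.417, -0.01, 1.614, 0.005, 1.111, -0.053], TCP at [0.252, -0.572, 0.231] pointing down, gripper open.
Joint ranges: [-2.81, 2.81], [-0.39, 2.02], [-1.27, 1.25], [0.06, 2.57], [-1.19, 4.33], [0.19, 2], [-2.82, 2.82]. Speed limits (rad/s): [1.89, 1.89, 2.39, 2.39, 3.01, 3.01, 3.01].

### API

Orientations are given as [roll, pitch, yaw] about the fixed x, y, z axes, in that order (R = Rz(yaw) Ry(pitch) Rx(roll)).
In Python, from cell import * gives the robot as it stands.
- The arm moves only by the tool step_arm, never from a script. Its arguments are lists of equal length, an entry for each row: "translation": the shift along the tool's x, y, z in mm, a list of three; "yaw": the turn about the tool's z in rad. In form: {"translation": [[dx, dy, dz], ...], "yaw": [yaw, ...]}. A call has 1 to 12 rows; each row shifts and turns the commanded pose from where the row before left it, along the tool's axes as they then stand; what a row does not reach is not made up. A row lasts 1/8 s, in which the tool goes at most 62.5 mm and 10.7 degrees, less where a joint would pass 70% of its speed; a pose out of reach is approached as far as the arm can. A call with a gripper value outside its range is refused whole. "hand" is the closure, from 0 (fully open) to 1 (shut), set as the call begins (left out, the last holds). The fingers move at their own pace and stop on an object; "grip_force" is the grip in N (left out, the last holds). Time passes only in rows, so rows that do not move let the fingers close. It gives the time, the measured TCP pose, the force, the opening and the grip force at its end, in the units of the state.
- get_obs(): the state, without advancing time (a new reading comes with each control period).
- grab_frame(name): name is "side" or "top" or "wrist"; returns a dict with "img" (420x560x3 uint8, blue, green, red), "camera_matrix" (3x3 intrinsics, pixels), "origin" and "attitude" of the camera in the world. Camera axes: x right, y up, looking along -z (the intrinsics and any distortion apply to the point x, -y, -z); pixel columns grow to the right and rows downward; lengths in m; the calibration is good to about 2 mm. A picture is of the moment at which its call begins. There is no depth.
- job_done(): hands the job in; it is judged then, once.
The state is a dict: "t": time; "joint_pos": joint angles; "qd": joint speeds; "tau": joint torques, N m; "tool_pos": TCP position; "tcp_rot": TCP orientation; "wrist_force": force on the tool from outside, world axes, zero at the start; "torque": the same for the moment, N m; "finger_gap": finger opening in m; "grasp_force": force on a finger pad.
Only numpy, scipy, OpenCV 4.12 (cv2) and the standard library are available. Lean on these libraries where they do the work, as an engineer would, in place of code of your own. Each camera call takes 0.05 s, during which the arm holds its last target. There are 200 camera calls.

## Working session

There is one attempt and no reset: what is moved stays moved. The work goes in short steps, Python scripts to look and compute and a tool call to move; the robot and the scene stay as the last step left them, time stands still between calls to the robot, and variables do not carry over. Pictures are saved under pics/ and viewed, at most 10 in all, crops included, and the job is handed in when it is done.

Besides the shell and the picture viewer there is one more tool, called after ">>>" as a command line: name --pt "numbers of a row" for each row, then --argument value for the rest. step_arm: Moves the arm, as the interface text tells. Its arguments: {"type":"object","properties":{"translation":{"type":"array"},"yaw":{"type":"array"},"hand":{"type":"number"},"grip_force":{"type":"number"}},"required":["translation","yaw"]}

```bash
mkdir -p pics; cat > h.py <<'E'
from cell import *
import numpy as np, cv2
def snap(n,f):
    d=grab_frame(n); cv2.imwrite('pics/'+f,d['img']); np.savez('pics/'+f+'.npz',**{k:np.array(v) for k,v in d.items()}); return d
E
python3 - <<'E'
from h import *
for n in('side','top'):
    d=snap(n,n+'0.png'); print({k:v for k,v in d.items() if k!='img'})
print(get_obs())
E
```

```text
{'camera_matrix': array([[472.24344886,   0.        , 274.78688109],
       [  0.        , 472.24344886, 210.50572066],
       [  0.        ,   0.        ,   1.        ]]), 'origin': array([-0.17718207,  0.7559796 ,  0.91117288]), 'attitude': array([ 0.88307286, -0.00804737, -2.34759675])}
{'camera_matrix': array([[394.43074391,   0.        , 283.34032304],
       [  0.        , 394.43074391, 207.26513324],
       [  0.        ,   0.        ,   1.        ]]), 'origin': array([0.37170974, 0.06021742, 1.24136187]), 'attitude': array([ 0.12105528,  0.00765006, -1.57439574])}
{'t': 0.1, 'joint_pos': array([ 1.11451719,  0.4178941 , -0.01031392,  1.61410992,  0.00468898,
        1.11068987, -0.05300464]), 'qd': array([-1.69570361e-05, -9.99701305e-04,  2.41490102e-03, -3.65241219e-03,
        1.32400136e-03, -1.61281362e-04,  1.95397374e-04]), 'tau': array([ 9.56826771e-04, -8.65821791e+01,  6.80599529e-01, -4.35635018e+01,
        1.93319796e-02,  4.95263172e-03,  1.51475342e-04]), 'tool_pos': array([ 0.25174388, -0.57172111,  0.23073707]), 'tcp_rot': array([-3.14051772e+00,  7.04447288e-05,  4.14787592e-01]), 'wrist_force': array([0.87315462, 0.66015296, 0.13345299]), 'torque': array([0.05111192, 0.00855379, 0.02455757]), 'grasp_force': 0.0, 'finger_gap': 0.08546976420558254}
```

View pics/top0.png

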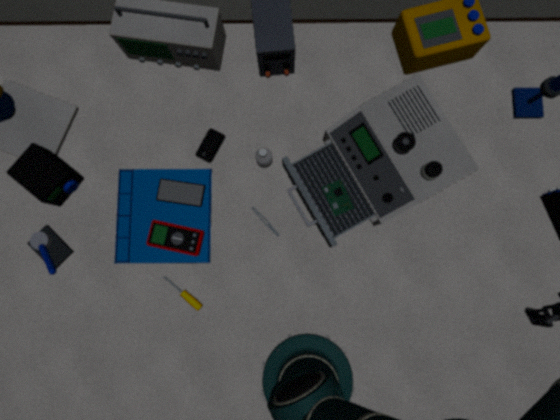

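View pics/side0.png

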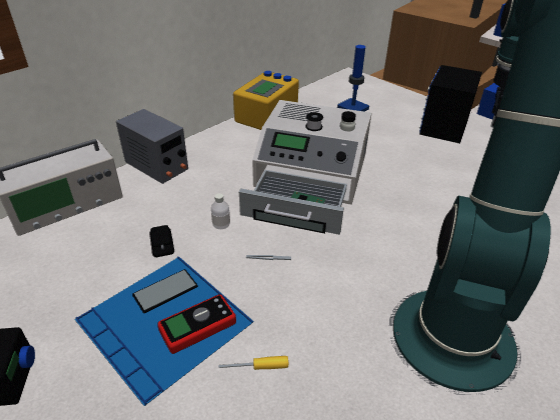

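The top view shows the oven at about (405,150), with the open drawer's front plate running from (287,160) to (333,243). The start key is near (388,198). In the side view the start key is near (341,157) and the handle runs from (266,210) to (308,215). I'll enlarge both for fitting.

```bash
python3 - <<'E'
import cv2,numpy as np
a=cv2.imread('pics/top0.png')[75:255,270:485]; b=cv2.imread('pics/side0.png')[95:240,230:380]
a=cv2.convertScaleAbs(a,alpha=1.6)
cv2.imwrite('pics/topc.png',cv2.resize(a,None,fx=3.3,fy=3.3,interpolation=cv2.INTER_CUBIC))
cv2.imwrite('pics/sidec.png',cv2.resize(b,None,fx=4,fy=4,interpolation=cv2.INTER_CUBIC))
E
```

```text
(no output)
```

View pics/topc.png

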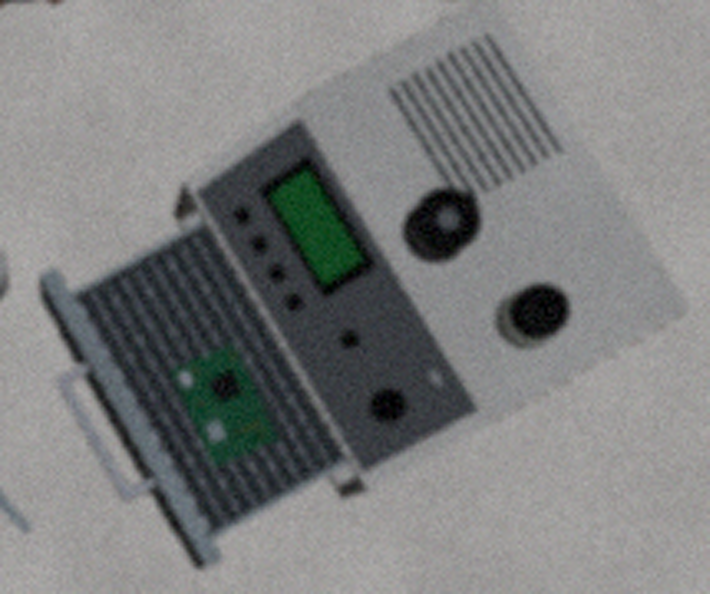

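View pics/sidec.png

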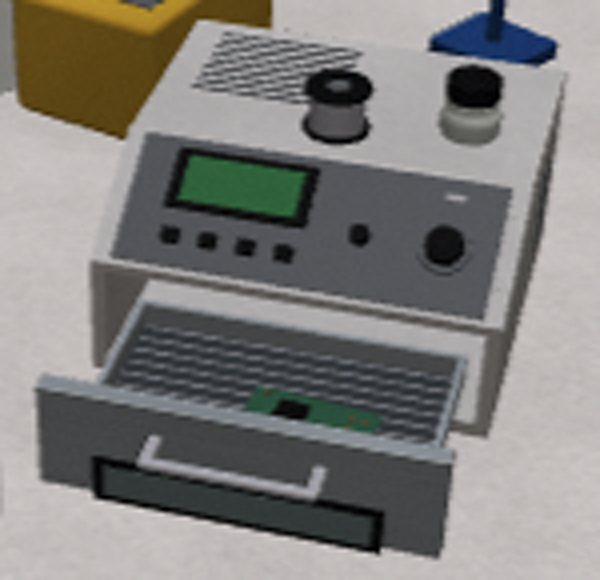

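```bash
cat > fit.py <<'E'
from h import *
from scipy.optimize import least_squares
from scipy.spatial.transform import Rotation as R
C={n:np.load(f'pics/{n}0.png.npz') for n in('top','side')}
def proj(n,P):
    c=C[n]; p=R.from_euler('xyz',c['attitude']).inv().apply(P-c['origin'])*[1,-1,-1]
    q=p@c['camera_matrix'].T; return q[:2]/q[2]
def pix(n,a): return np.array([270,75])+np.array(a)/3.3 if n=='top' else np.array([230,95])+np.array(a)/4
s=np.arctan2(62,105)
def key(kx,ky,h): return [kx-h*np.sin(s),ky,.108+(kx+.15)*np.tan(s)+h*np.cos(s)]
def W(p,L): return np.array([p[0],p[1],0])+R.from_euler('z',p[2]).apply(L)
def model(p):
    d=p[3]
    return [('top',(688,308),[.15,-.16,.17]),('side',(565,72),[.15,-.16,.17]),('side',(200,22),[.15,.16,.17]),
    ('side',(92,262),[-.15,.16,.108]),('top',(190,187),[-.15,.16,.108]),('side',(503,328),[-.15,-.16,.108]),('top',(362,468),[-.15,-.16,.108]),
    ('side',(38,388),[-.168-d,.15,.1]),('side',(447,462),[-.168-d,-.15,.1]),('top',(50,275),[-.159-d,.15,.1]),('top',(210,557),[-.159-d,-.15,.1]),
    ('side',(143,464),[-.195-d,.06,.072]),('side',(318,494),[-.195-d,-.06,.072]),('top',(65,380),[-.195-d,.06,.072]),('top',(130,494),[-.195-d,-.06,.072]),
    ('top',(388,405),key(p[4],p[5],.014)),('side',(445,245),key(p[4],p[5],.014)),('top',(349,340),key(p[4],p[5]+.065,.008)),('side',(358,236),key(p[4],p[5]+.065,.008))]
def res(p): return np.concatenate([proj(n,W(p,L))-pix(n,a) for n,a,L in model(p)])
r=least_squares(res,[.6,-.25,-.5,.15,-.1,-.1],loss='soft_l1'); p=r.x
print(p.round(4)); print(res(p).reshape(-1,2).round(1).tolist())
print('key',W(p,key(p[4],p[5],.014)),'bar',W(p,[-.195-p[3],0,.072]),'axis',np.cos(p[2]),np.sin(p[2]))
np.save('p.npy',p)
E
python3 fit.py
```

```text
[ 0.6726 -0.2649 -1.0605  0.1339 -0.1014 -0.105 ]
[[1.2, 0.5], [0.4, -0.9], [-1.0, -1.3], [-0.9, -0.6], [-2.6, -1.4], [-0.1, 0.5], [1.3, 7.2], [-0.8, -1.0], [1.3, -0.1], [-0.5, -1.3], [2.3, 1.8], [0.4, -0.8], [-1.6, -0.3], [-0.7, 0.4], [-0.5, 0.6], [-0.6, 0.8], [-0.3, -0.9], [-0.3, 0.4], [0.1, -1.1]]
key [ 0.52806254 -0.22144458  0.14875543] bar [0.51199179 0.02216973 0.072     ] axis 0.4883973185675154 -0.872621372197622
```

The fit is good to about 1–2 px. The bar's middle is at about (0.512, 0.022), the opening is 134 mm, the push direction is (0.488, -0.873), and the key is at about (0.528, -0.221, 0.149). Next I shut the fingers, rise and turn, then cross over to the drawer's front.

>>> step_arm --pt "0 0 -8" --pt "0 0 -8" --pt "0 0 -8" --pt "0 0 -8" --pt "0 0 -8" --pt "0 0 -8" --pt "0 0 -8" --pt "0 0 -8" --pt "0 0 -8" --pt "0 0 -8" --yaw '[-0.1666,-0.1666,-0.1666,-0.1666,-0.1666,-0.1666,-0.1666,-0.1666,-0.1666,-0.1666]' --hand 1

```text
t: 1.35
tool_pos: [0.2518, -0.5719, 0.3111]
tcp_rot: [3.142, -0.001, 2.086]
wrist_force: [0.1, -0.2, -0.5]
finger_gap: 0.0002
grasp_force: 0.0
```

>>> step_arm --pt "36.4 43.1 0" --pt "36.4 43.1 0" --pt "36.4 43.1 0" --pt "36.4 43.1 0" --pt "36.4 43.1 0" --pt "36.4 43.1 0" --pt "36.4 43.1 0" --pt "36.4 43.1 0" --pt "36.4 43.1 0" --pt "36.4 43.1 0" --pt "36.4 43.1 0" --pt "36.4 43.1 0" --yaw '[0,0,0,0,0,0,0,0,0,0,0,0]'

```text
t: 2.85
tool_pos: [0.4903, 0.0633, 0.3113]
tcp_rot: [3.142, 0.0, 2.08]
wrist_force: [1.0, -1.6, 0.7]
finger_gap: 0.0002
grasp_force: 0.0
```

>>> step_arm --pt "0 0 0" --pt "0 0 0" --yaw '[0,0]'

```text
t: 3.1
tool_pos: [0.4898, 0.0614, 0.3109]
tcp_rot: [-3.141, -0.001, 2.081]
wrist_force: [-0.4, -0.7, 0.0]
finger_gap: -0.0001
grasp_force: 0.0
```

>>> step_arm --pt "0 0 43.5" --pt "0 0 43.5" --pt "0 0 43.5" --pt "0 0 43.5" --pt "0 0 43.5" --pt "0 0 43.5" --pt "0 0 0" --yaw '[0,0,0,0,0,0,0]'

```text
t: 3.98
tool_pos: [0.4882, 0.0604, 0.0485]
tcp_rot: [-3.137, -0.002, 2.08]
wrist_force: [-0.1, 0.0, 0.8]
finger_gap: -0.0004
grasp_force: 0.0
```

```bash
python3 - <<'E'
from h import *
d=snap('side','side1.png');a=d['img'][95:245,200:400]
t=snap('top','top1.png')['img'][75:255,250:450]
cv2.imwrite('pics/c1.png',np.hstack([cv2.resize(a,(400,300),interpolation=2),cv2.resize(cv2.convertScaleAbs(t,alpha=1.6)[:150],(400,300),interpolation=2)]))
E
```

```text
(no output)
```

View pics/c1.png

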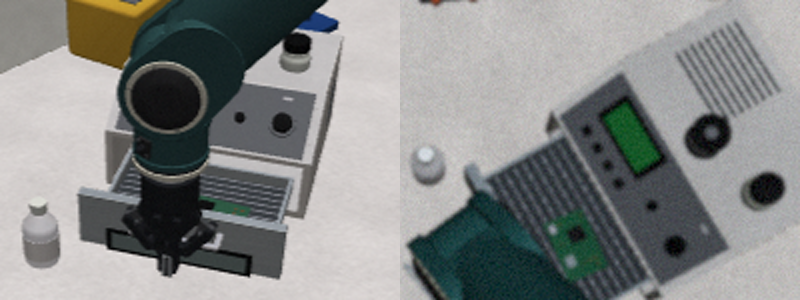

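The fingers stand in front of the bar handle's middle, in the (165,265) region of the crop, and the board is undisturbed. I'll push along tool -x.

>>> step_arm --pt "-8 0 0" --pt "-8 0 0" --pt "-5 0 0" --pt "-5 0 0" --pt "-5 0 0" --pt "-6 0 0" --pt "-8 0 0" --pt "-10 0 0" --pt "-10 0 0" --pt "-10 0 0" --yaw '[0,0,0,0,0,0,0,0,0,0]'

```text
t: 5.32
tool_pos: [0.527, -0.0044, 0.0503]
tcp_rot: [-3.142, -0.0, 2.081]
wrist_force: [-2.1, 3.1, 3.1]
finger_gap: -0.0001
grasp_force: 1.9
```

>>> step_arm --pt "-10 0 0" --pt "-10 0 0" --pt "-10 0 0" --pt "-10 0 0" --pt "-10 0 0" --pt "-8 0 0" --pt "-6 0 0" --pt "-5 0 0" --yaw '[0,0,0,0,0,0,0,0]'

```text
t: 6.32
tool_pos: [0.5604, -0.0642, 0.0502]
tcp_rot: [-3.141, -0.0, 2.081]
wrist_force: [-1.8, 2.5, 2.0]
finger_gap: 0.0003
grasp_force: 1.7
```

>>> step_arm --pt "-4 0 0" --pt "-4 0 0" --pt "-3 0 0" --yaw '[0,0,0]'

```text
t: 6.7
tool_pos: [0.5657, -0.0738, 0.0502]
tcp_rot: [-3.141, -0.0, 2.081]
wrist_force: [-2.6, 2.4, 2.4]
finger_gap: 0.0001
grasp_force: 1.6
```

>>> step_arm --pt "-3 0 0" --pt "-3 0 0" --yaw '[0,0]'

```text
t: 6.95
tool_pos: [0.5686, -0.0789, 0.0502]
tcp_rot: [-3.141, -0.0, 2.081]
wrist_force: [-3.5, 1.8, 0.9]
finger_gap: 0.0
grasp_force: 1.6
```

>>> step_arm --pt "-2 0 0" --pt "-2 0 0" --yaw '[0,0]'

```text
t: 7.2
tool_pos: [0.5703, -0.0819, 0.0502]
tcp_rot: [-3.141, -0.001, 2.081]
wrist_force: [-9.1, 10.4, 5.7]
finger_gap: 0.0
grasp_force: 6.8
```

>>> step_arm --pt "-2 0 0" --pt "0 0 0" --pt "0 0 0" --yaw '[0,0,0]'

```text
t: 7.58
tool_pos: [0.5703, -0.0819, 0.0501]
tcp_rot: [-3.14, -0.003, 2.083]
wrist_force: [-12.5, 13.0, 9.6]
finger_gap: -0.0
grasp_force: 8.8
```

The force has risen to about 18 N with no further motion, so the drawer is on its hard stop. I back off, rise and look.

>>> step_arm --pt "5 0 0" --pt "18 0 0" --pt "20 0 0" --pt "0 0 -45" --pt "0 0 -50" --pt "0 0 -50" --pt "0 0 -45" --pt "0 0 0" --yaw '[0,0,0,0,0,0,0,0]'

```text
t: 8.57
tool_pos: [0.5515, -0.0454, 0.2433]
tcp_rot: [3.138, 0.004, 2.081]
wrist_force: [0.4, 0.8, -0.4]
finger_gap: 0.0002
grasp_force: 0.0
```

>>> step_arm --pt "-20 -17 0" --pt "-30 -25 0" --pt "-33 -25 0" --pt "-30 -23 0" --pt "-20 -15 0" --pt "0 0 0" --pt "0 0 0" --yaw '[0,0,0,0,0,0,0]'

```text
t: 9.45
tool_pos: [0.5237, -0.2125, 0.2397]
tcp_rot: [-3.141, -0.001, 2.082]
wrist_force: [0.3, 0.0, -1.4]
finger_gap: 0.0001
grasp_force: 0.0
```

```bash
python3 - <<'E'
from h import *
d=snap('side','side2.png');a=d['img'][75:225,200:400]
t=snap('wrist','wrist2.png')['img']
cv2.imwrite('pics/c2.png',np.hstack([cv2.resize(a,(400,300),interpolation=2),cv2.resize(t,(400,300),interpolation=2)]))
p=np.load('p.npy');print(get_obs()['tool_pos'])
E
```

```text
[ 0.52395438 -0.2124946   0.24002553]
```

View pics/c2.png

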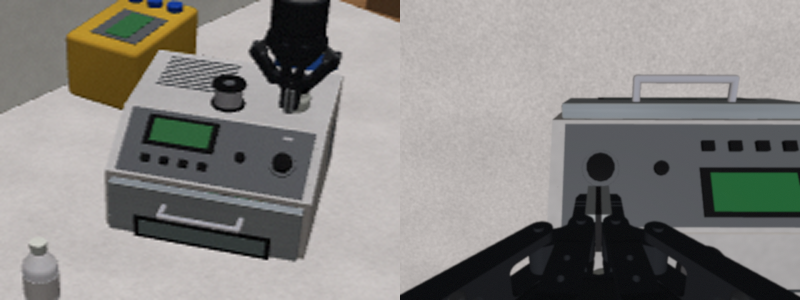

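The drawer is visibly shut, and the wrist view shows the fingertips in line with the start key (600,167). I'll descend above it.

>>> step_arm --pt "0 0 25" --pt "0 0 25" --pt "0 0 20" --pt "0 0 10" --pt "0 0 0" --yaw '[0,0,0,0,0]'

```text
t: 10.18
tool_pos: [0.5238, -0.2135, 0.16]
tcp_rot: [-3.141, -0.001, 2.081]
wrist_force: [0.6, -0.4, 0.6]
finger_gap: -0.0
grasp_force: 0.0
```

```bash
python3 - <<'E'
from h import *
a=snap('side','side3.png')['img'][125:200,300:400]
t=snap('wrist','wrist3.png')['img']
cv2.imwrite('pics/c3.png',np.hstack([cv2.resize(a,(400,300),interpolation=2),cv2.resize(t,(400,300),interpolation=2)]))
print(get_obs()['tool_pos'])
E
```

```text
[ 0.5242424  -0.21380196  0.16091362]
```

View pics/c3.png

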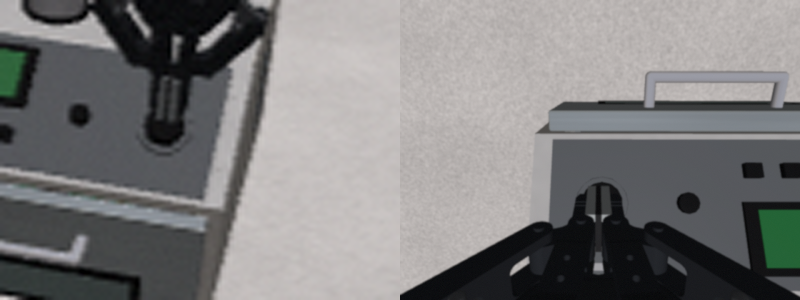

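The tips sit centred over the key, inside its collar. I'll press along the panel normal.

>>> step_arm --pt "0 0 4" --pt "0 0 4" --pt "-0.5 0 1" --pt "-0.5 0 1" --yaw '[0,0,0,0]'

```text
t: 10.78
tool_pos: [0.5244, -0.2148, 0.1502]
tcp_rot: [3.142, -0.0, 2.081]
wrist_force: [0.2, -0.2, -0.5]
finger_gap: -0.0001
grasp_force: 0.0
```

>>> step_arm --pt "-0.5 0 0.9" --pt "-0.5 0 0.9" --yaw '[0,0]'

```text
t: 11.02
tool_pos: [0.5249, -0.2156, 0.1485]
tcp_rot: [3.142, -0.0, 2.081]
wrist_force: [-0.0, -0.7, 2.2]
finger_gap: -0.0004
grasp_force: 0.8
```

>>> step_arm --pt "-0.5 0 0.9" --pt "-0.5 0 0.9" --yaw '[0,0]'

```text
t: 11.28
tool_pos: [0.5254, -0.2165, 0.1467]
tcp_rot: [3.142, 0.0, 2.081]
wrist_force: [-0.3, -0.2, 2.4]
finger_gap: -0.0002
grasp_force: 1.3
```

Contact is at z ≈ 0.149 and the spring force is rising. I keep pressing.

>>> step_arm --pt "-0.5 0 0.9" --pt "-0.5 0 0.9" --yaw '[0,0]'

```text
t: 11.52
tool_pos: [0.5259, -0.2174, 0.1449]
tcp_rot: [3.142, 0.0, 2.081]
wrist_force: [-1.0, 0.6, 3.8]
finger_gap: 0.0003
grasp_force: 1.8
```

>>> step_arm --pt "-0.5 0 0.9" --pt "0 0 0" --yaw '[0,0]'

```text
t: 11.78
tool_pos: [0.5261, -0.2177, 0.1441]
tcp_rot: [-3.142, -0.0, 2.081]
wrist_force: [-2.4, 0.6, 7.7]
finger_gap: -0.0
grasp_force: 3.8
```

>>> step_arm --pt "-0.5 0 0.9" --pt "0 0 0" --yaw '[0,0]'

```text
t: 12.02
tool_pos: [0.5262, -0.2179, 0.1436]
tcp_rot: [-3.141, -0.0, 2.081]
wrist_force: [-5.9, 3.2, 16.2]
finger_gap: 0.0
grasp_force: 8.2
```

The force jumped to 16 N, so the key is at its bottom stop. I retract along the normal and move clear.

>>> step_arm --pt "1 0 -2" --pt "2 0 -4" --pt "3 0 -8" --pt "0 0 -20" --pt "0 0 -40" --pt "0 0 -40" --pt "0 0 0" --pt "0 0 0" --yaw '[0,0,0,0,0,0,0,0]'

```text
t: 13.02
tool_pos: [0.5232, -0.2131, 0.2574]
tcp_rot: [-3.141, 0.0, 2.081]
wrist_force: [0.5, -0.3, -1.4]
finger_gap: 0.0004
grasp_force: 0.0
```

```bash
python3 - <<'E'
from h import *
a=snap('side','side4.png')['img'][75:225,200:400]
t=snap('wrist','wrist4.png')['img']
cv2.imwrite('pics/c4.png',np.hstack([cv2.resize(a,(400,300),interpolation=2),cv2.resize(t,(400,300),interpolation=2)]))
E
```

```text
(no output)
```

View pics/c4.png

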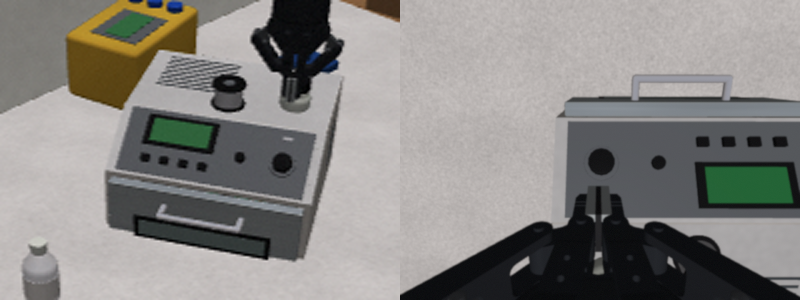

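The key is up again, the drawer is shut, nothing else has moved and the robot touches nothing. I hand it in.

```bash
python3 -c "
from cell import *
print(job_done())"
```

```text
the job is handed in; nothing more can be done
None
```

The drawer is fully shut, the start key was pressed to its stop and came back up, and I handed the job in at about 13 s; no verdict came back, and the board could not be seen once the drawer was shut.

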